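# Set the watch pressure tester and close its bayonet collar

## Robot

A 6-joint arm with a two-finger parallel gripper is mounted at the origin on the work surface. World frame = base frame: x ahead of the robot, y to its left, z up, the work surface at z = 0. Lengths are in m, angles in degrees, forces in N, time in s.
With the tool pointing down it reaches from about 0.4 to 0.825 m from the base axis. Payload 7 kg.
Tool frame: the origin (TCP) lies midway between the tips of the shut fingers; the grasp point (between the pads) lies 19 mm behind it; z points along the fingers, y is the line along which they close (so a half turn about z gives the same grasp; the last joint's range is limited). The gripper opens to 88 mm and grips with 3 to 60 N. Pads are 19 mm wide; open, the fingers measure 130 mm over their backs; the gripper's body (78 mm by 193 mm) begins 47 mm behind the grasp point.
Start: joints at [79.876, 20.546, 0.682, 0, -70.136, -16.507], TCP at [0.303, 0.603, 0.227] pointing down, gripper open.
Joint ranges: [-176.03, 176.03], [-82.01, 121.73], [-58.28, 71.71], [-173.87, 95.51], [-174.79, -0.11], [-173.66, 173.66]. Speed limits (degrees/s): [136.94, 136.94, 172.46, 180, 180, 180].

## Interface

Orientations are given as [roll, pitch, yaw] about the fixed x, y, z axes, in that order (R = Rz(yaw) Ry(pitch) Rx(roll)).
In Python, from plant import ctrl gives the robot as it stands. The module is installed in compiled form; this text tells all that it offers.
- The arm moves only by the tool play_rows, never from a script. Its argument "commands" is a list that holds one entry, the list of rows, each a list of 7 numbers: the turn, a rotation vector about the tool's x, y, z in rad, then the shift along the tool's x, y, z in cm, then the finger opening in cm, from 0 to 8.76. In form: [[[ax, ay, az, x, y, z, grip], ...]]. A call has 1 to 8 rows; each row is the pose to reach, as a shift and turn from the pose commanded when the call began, along the tool's axes at that moment; what a row does not reach only later rows make up. A row lasts 1/12 s, in which the tool goes at most 41.7 mm and 7.16 degrees, less where a joint would pass 70% of its speed; a pose out of reach is approached as far as the arm can. A call with a gripper value outside its range is refused whole. The fingers move at their own pace and stop on an object; the grip force is fixed at half the most. Time passes only in rows, so rows that repeat a pose let the fingers close. It gives the time, the measured TCP pose, the force, the opening and the grip force at its end, in the units of the state.
- ctrl.get_obs(): the state, without advancing time (a new reading comes with each control period).
- ctrl.snapshot(name): name is "scene" or "top"; returns a dict with "color" (480x640x3 uint8, red, green, blue), "camera_matrix" (3x3 intrinsics, pixels), "k1" (the pictures are not rectified: a ray, as slopes to the right and down, at radius r is drawn at 1 + k1 r^2 times it, then the intrinsics apply), "origin" and "rotation" of the camera in the world. Camera axes: x right, y down, z forward; pixel columns grow to the right and rows downward; lengths in m; the calibration is good to about 2 mm. A picture is of the moment at which its call begins. There is no depth.
- ctrl.close_job(): hands the job in; it is judged then, once.
Trained networks look in a picture, given as the dict that the camera call returned (one of the last four; its "shot" number tells which), for a name from the list of things; names that differ only in an ending like _2 or _b are one class to them, and where a whole thing is asked for, a point or a joint stands for the part that bears it (a point fixed in the world has none). Each returns a list of dicts, best first, with "conf" (0 to 1); they miss things now and then, are a little off and sometimes report something else, mostly with a low value. They report only what shows in the picture. A call takes as long as a camera call.
- ctrl.find_in(picture, name): "bbox" ([left, top, width, height] in pixels, round what is visible of it).
The state is a dict: "clock": time; "joint_pos": joint angles; "qvel": joint speeds; "tau": joint torques, N m; "tool_pos": TCP position; "orientation": TCP orientation; "force": force on the tool from outside, world axes, zero at the start; "moment": the same for the moment, N m; "opening": finger opening in m; "gripper_force": force on a finger pad.
Only numpy, scipy, OpenCV 4.12 (cv2) and the standard library are available. Lean on these libraries where they do the work, as an engineer would, in place of code of your own. Each camera call takes 0.05 s, during which the arm holds its last target. There are 200 camera calls.

## Task

On the watch pressure tester, first turn the grey knob until its yellow pointer points at the red clip on the scale. Then, pressing the knurled collar down on its chamber, turn it until its hidden keyway drops over the pin (less than a quarter turn clockwise from the start), push it fully home against the spring, and finish while still holding it pushed home with the fingers. Leave the loose things on the bench where they are.

Things in the scene. Friction and masses are not known exactly. Their poses are not given: they have to be found in the camera images.
- console: the tester: fixed blue box with grey top, 170 (x) x 270 (y) x 45 mm high; origin under its centre, z up, front (-x) to the robot at yaw 0. Knob axis at x -20, y -75 mm, chamber axis at x -20, y +70 mm. A flat brass gauge, radius 23 mm, top 61 mm above the bench, at x +47, y 0.
- knob_grip (a point): on the knob's vertical axis, 77 mm above the bench, in its grip: a grey bar 40 mm long (along this point's x), 12 mm wide (y), from 55 to 87 mm above the bench, over a round skirt of radius 22 mm. The point turns with the knob; +x points to the yellow pointer. The knob stays where it is left; light friction.
- pointer (a point): tip of the knob's yellow pointer, 32 mm from the knob's axis, just above the scale
- red_mark (a point): inner tip of the red clip on the black scale, 32 mm from the knob's axis; fixed to the scale. It stands 30 to 90 degrees clockwise (from above) of the pointer at the start.
- knob (a joint): angle of the knob in rad, growing clockwise from above; 0 when the pointer points to the console's -x; range 0 to 6.28
- chamber_axis (a point): fixed point on the chamber's vertical axis, on the console's top face, 45 mm above the bench. A hidden radial pin (6 mm thick) on the chamber's spigot holds the collar up until the keyway is over it. The pin is somewhere 15 to 80 degrees clockwise (from above) of where the collar's red dot starts.
- collar: loose knurled aluminium collar with clear top, outside diameter 60 mm (24 flats, the +x axis meeting an edge between two), 38 mm tall, about 180 g, upright; origin in the centre of its underside. It starts already on the spigot (40 mm, in its 41 mm bore), underside 62 mm above the bench. Its hidden keyway (10 mm wide, 13 mm deep, in the lower rim) is at its own +x.
- loupe: bystander: black eyeglass loupe, 34 mm wide, 28 mm tall, loose, origin under its centre
- screwdriver: bystander: small yellow screwdriver lying down, 130 mm long, loose
- oil_jar: bystander: amber jar with red cap, 36 mm wide, 45 mm tall, loose, origin under its centre
- parts_tin: bystander: open green divided parts tray 70 x 90 x 20 mm, loose, origin under its centre
- collar_dot (a point): the red dot on the collar's top face, 27 mm from its axis, above the keyway (+x); 100 mm above the bench at the start
- seal (a joint): sinking in m of the black spring-loaded rubber ring under the collar; 0 at the start. Pressed down off the keyway, the collar stops on the pin (sinks 1 to 3 mm under 5 to 20 N). Over the pin it can sink 10 mm to a fixed stop (underside 52 mm above the bench). The ring pushes up with 4 N at 0, 9 N when home; let go, the collar springs up again.

How it is judged:
By the outcome, as a careful person would: the job done as asked, in the order asked, and still so for the second after the job is handed in, while the arm keeps its last pose, push and grip.
It also fails if it takes over 67 s, if anything falls off the work surface, if the arm or the gripper's body presses on something with over 40 N, if the wrist force passes 120 N, or if a joint passes its speed limit or range.

## Working session

There is one attempt and no reset: what is moved stays moved. The work goes in short steps, Python scripts to look and compute and a tool call to move; the robot and the scene stay as the last step left them, time stands still between calls to the robot, and variables do not carry over. Pictures are saved under pics/ and viewed, at most 10 in all, crops included, and the job is handed in when it is done.

Besides the shell and the picture viewer there is one more tool, called after "Call:" in YAML: its name, and indented under it one key for each argument. play_rows: Moves the arm, as the interface text tells. Its arguments: {"type":"object","properties":{"commands":{"type":"array","items":{"type":"array","items":{"type":"array","items":{"type":"number"}}}}},"required":["commands"]}

```bash
mkdir -p pics
cat > h.py <<'E'
import numpy as np, cv2, pickle
from plant import ctrl
def snap(n,f=None):
    s=ctrl.snapshot(n)
    if f: cv2.imwrite('pics/'+f,s['color'][:,:,::-1])
    return s
def ray(s,u,v):
    K=np.array(s['camera_matrix']);k=float(np.ravel(s['k1'])[0])
    p=np.array([(u-K[0,2])/K[0,0],(v-K[1,2])/K[1,1]]);q=p.copy()
    for _ in range(30): q=p/(1+k*(q@q))
    d=np.array(s['rotation'])@np.array([q[0],q[1],1]);return np.array(s['origin']),d/np.linalg.norm(d)
def atz(s,u,v,z):
    o,d=ray(s,u,v);return o+d*(z-o[2])/d[2]
def proj(s,P):
    K=np.array(s['camera_matrix']);k=float(np.ravel(s['k1'])[0])
    c=np.array(s['rotation']).T@(np.array(P)-np.array(s['origin']));q=c[:2]/c[2];q=q*(1+k*(q@q))
    return K[0,0]*q[0]+K[0,2],K[1,1]*q[1]+K[1,2]
def tri(a,b):
    (o,d),(p,e)=a,b
    A=np.stack([d,-e],1);t=np.linalg.lstsq(A,p-o,rcond=None)[0]
    x,y=o+t[0]*d,p+t[1]*e;return (x+y)/2,np.linalg.norm(x-y)
E
python3 - <<'E'
from h import *
for n in('scene','top'):
    s=snap(n,n+'0.png');print(n,np.round(s['origin'],3),np.round(s['rotation'],2).tolist(),s['k1'],s['camera_matrix'][0])
    for c in['console','knob_grip','pointer','red_mark','knob','collar','collar_dot','chamber_axis','loupe','screwdriver','oil_jar','parts_tin']:
        r=ctrl.find_in(s,c)[:2];print(c,[(np.round(x['bbox']).tolist(),round(x['conf'],2)) for x in r])
o=ctrl.get_obs();print(o)
E
```

```text
scene [ 0.894 -0.393  0.493] [-125.73, -0.31, 35.46] 0.01904064797338041 [457.64550432   0.         315.77504062]
console [([142.0, 282.0, 242.0, 187.0], 0.95)]
knob_grip [([185.0, 323.0, 40.0, 49.0], 0.79)]
pointer [([185.0, 325.0, 40.0, 47.0], 0.81)]
red_mark [([230.0, 342.0, 8.0, 10.0], 0.39)]
knob [([184.0, 323.0, 38.0, 49.0], 0.83)]
collar [([273.0, 261.0, 47.0, 55.0], 0.93)]
collar_dot [([271.0, 265.0, 49.0, 49.0], 0.83), ([281.0, 305.0, 40.0, 18.0], 0.18)]
chamber_axis [([139.0, 280.0, 244.0, 190.0], 0.87)]
loupe [([234.0, 267.0, 22.0, 27.0], 0.56)]
screwdriver [([65.0, 439.0, 110.0, 41.0], 0.56)]
oil_jar [([292.0, 420.0, 31.0, 52.0], 0.89)]
parts_tin [([336.0, 258.0, 68.0, 56.0], 0.73)]
top [0.478 0.035 0.835] [-172.56, 0.38, -88.72] -0.0662747385418936 [489.40177562   0.         319.12930346]
console [([313.0, 151.0, 181.0, 144.0], 0.81)]
knob_grip [([430.0, 233.0, 38.0, 24.0], 0.95), ([343.0, 193.0, 38.0, 42.0], 0.31)]
pointer [([434.0, 231.0, 31.0, 24.0], 0.59)]
red_mark [([420.0, 227.0, 14.0, 9.0], 0.36)]
knob [([432.0, 230.0, 34.0, 30.0], 0.59), ([426.0, 227.0, 9.0, 9.0]
[... 376 characters left out ...]
.0, 176.0, 54.0, 43.0], 0.82)]
{'clock': 1.3, 'joint_pos': array([ 7.98766393e+01,  2.05475946e+01,  6.82526245e-01,  7.77384057e-04,
       -7.01364953e+01, -1.65073042e+01]), 'qvel': array([ 0.02195183, -0.02396184,  0.00742683,  0.01315294,  0.0182076 ,
        0.0117283 ]), 'tau': array([-2.17698926e-04, -5.82377565e+01,  2.93285394e+01,  7.00255752e+00,
        1.22336391e-02, -1.95012313e-05]), 'tool_pos': array([0.3025683 , 0.60336867, 0.22655407]), 'orientation': array([ 1.79998709e+02, -1.14528703e-03, -2.66304007e+01]), 'force': array([0.05702629, 0.01224523, 0.21343629]), 'moment': array([-0.02384785,  0.0075511 ,  0.00723973]), 'gripper_force': 0.0, 'opening': 0.0873889627135853}
```

```bash
sed -i "s/^from plant/from scipy.spatial.transform import Rotation as Ro\nfrom plant/; s/np.array(s\['rotation'\])/Ro.from_euler('xyz',s['rotation'],degrees=True).as_matrix()/" h.py
python3 - <<'E'
import cv2
a=cv2.imread('pics/top0.png')[140:310,230:500];b=cv2.imread('pics/scene0.png')[250:450,130:400]
cv2.imwrite('pics/a.png',cv2.resize(a,None,fx=2.9,fy=2.9,interpolation=cv2.INTER_CUBIC))
cv2.imwrite('pics/b.png',cv2.resize(b,None,fx=2.9,fy=2.9,interpolation=cv2.INTER_CUBIC))
E
```

```text
(no output)
```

View pics/a.png

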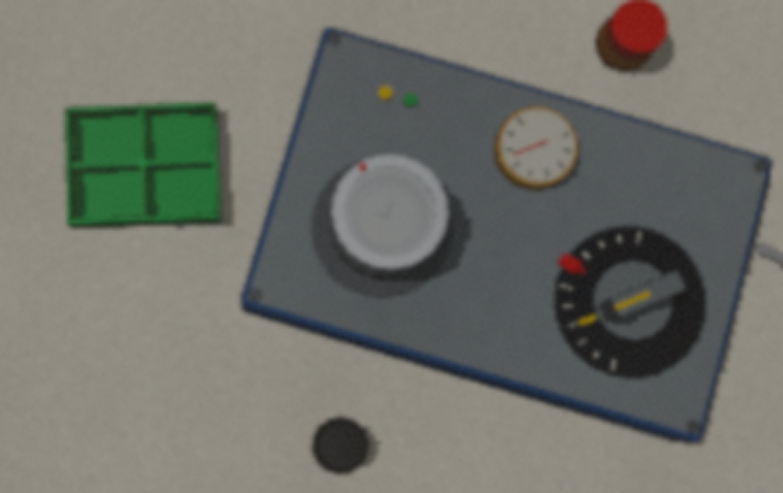

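View pics/b.png

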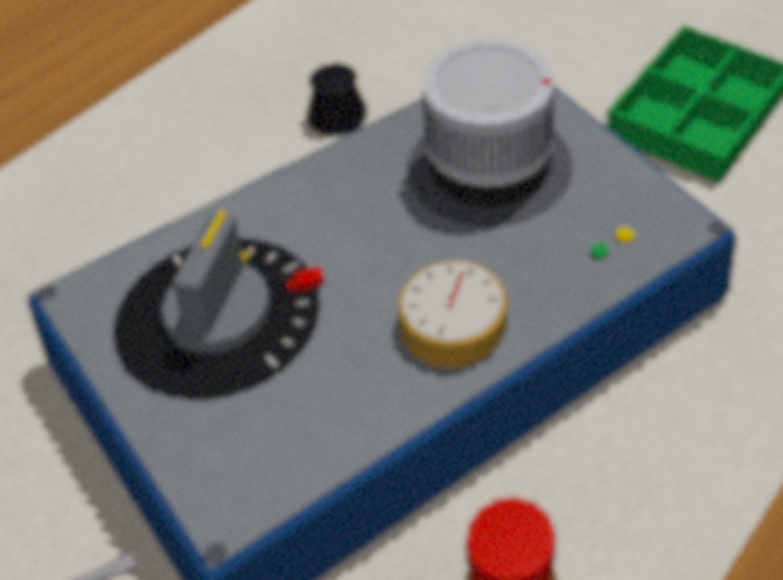

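Top crop: collar top centre at (390,212), red dot (363,168), knob disc centre (630,302), pointer tip (578,323), red clip inner tip about (583,271), console corners (330,30), (768,158), (702,440), (245,303). Scene crop: collar top centre (489,83), dot (546,82), knob bar top (210,245), clip (305,280), corners (35,297), (733,235), (207,575).

```bash
cat > m1.py <<'E'
from h import *
from scipy.optimize import least_squares
T=snap('top');S=snap('scene');pickle.dump((T,S),open('ts.pkl','wb'))
a=lambda u,v:((u+.5)/2.9-.5+230,(v+.5)/2.9-.5+140)
b=lambda u,v:((u+.5)/2.9-.5+130,(v+.5)/2.9-.5+250)
# height checks by two views
for n,p,q in[('collar top',(390,212),(489,83)),('dot',(363,168),(546,82)),('cornerFarL',(330,30),(733,235)),('cornerR',(702,440),(35,297)),('cornerFR',(768,158),(207,572)),('clip',(571,265),(305,280)),('gauge',(538,146),(453,300))]:
    x,e=tri(ray(T,*a(*p)),ray(S,*b(*q)));print(n,x.round(4),round(e,4))
# console pose fit: corners at local
loc=[((330,30),(733,235),(.085,.135)),((768,158),(207,572),(.085,-.135)),((702,440),(35,297),(-.085,-.135)),((245,303),None,(-.085,.135))]
def W(p,l):
    c,s=np.cos(p[2]),np.sin(p[2]);return np.array([p[0]+c*l[0]-s*l[1],p[1]+s*l[0]+c*l[1],l[2]])
def res(p):
    r=[]
    for u,v,l in loc:
        P=W(p,(*l,.045));r+=list(np.subtract(proj(T,P),a(*u)))
        if v:r+=list(np.subtract(proj(S,P),b(*v)))
    for u,v,l in[((630,302),None,(-.02,-.075,.045)),((390,212),(489,83),(-.02,.07,.1)),((538,146),(453,300),(.047,0,.061))]:
        P=W(p,l);r+=list(np.subtract(proj(T,P),a(*u)))
        if v:r+=list(np.subtract(proj(S,P),b(*v)))
    return r
f=least_squares(res,[.5,0,0]);p=f.x;print('console',p.round(4),np.degrees(p[2]),np.round(f.fun,1))
k=W(p,(-.02,-.075,.05));c=W(p,(-.02,.07,.1));print('knob',k,'chamber',c)
ang=lambda q,o:np.degrees(np.arctan2(*(q-o)[1::-1]))
for n,v,z in[('ptr',(578,323),.05),('clip',(571,265),.052),('cliptip',(584,272),.052)]:
    q=atz(T,*a(*v),z);print(n,q,ang(q,k),np.linalg.norm((q-k)[:2]))
for v in[(648,295),(615,307)]: q=atz(T,*a(*v),.087);print('bar',q,ang(q,k))
l=atz(T,*a(648,295),.087)-atz(T,*a(615,307),.087);print('bar dir',np.degrees(np.arctan2(l[1],l[0])))
for s,v in((T,a(363,168)),(S,b(546,82))):q=atz(s,*v,.1);print('dot',q,ang(q,c),np.linalg.norm((q-c)[:2]))
E
python3 m1.py
```

```text
collar top [ 0.6054 -0.0251  0.0988] 0.0014
dot [ 0.6279 -0.0108  0.1007] 0.0004
cornerFarL [0.7206 0.0059 0.0437] 0.0017
cornerR [ 0.491  -0.2036  0.0437] 0.0047
cornerFR [ 0.6493 -0.2463  0.0464] 0.0021
clip [ 0.5855 -0.1311  0.0502] 0.0002
gauge [ 0.6507 -0.1104  0.0618] 0.0012
console [ 0.6053 -0.0971 -0.2728] -15.628544044086 [-2.7 -2.4  2.9 -1.5  2.4 -0.3 -0.4  4.2 -0.5  1.6 -4.6 -1.7 -3.2  0.5
 -0.9  0.  -0.8 -0.2 -0.5 -1.1 -0.7 -0.1 -0.3  0.1]
knob [ 0.56583155 -0.16395007  0.05      ] chamber [ 0.6048945  -0.02431094  0.1       ]
ptr [ 0.55299821 -0.13497109  0.05      ] 113.88615876051445 0.03169346449321434
clip [ 0.58519212 -0.13081523  0.052     ] 59.70240630190786 0.03837641444132085
cliptip [ 0.58141185 -0.13807344  0.052     ] 58.947887829102704 0.030205058209007547
bar [ 0.56520114 -0.16448999  0.087     ] -139.42110837330407
bar [ 0.55841738 -0.14674948  0.087     ] 113.318053421965
bar dir -69.07374890244056
dot [ 0.62789705 -0.0110163   0.1       ] 30.026343442149138 0.026568113548010485
dot [ 0.62754102 -0.00996212  0.1       ] 32.35831410363092 0.026809585532389046
```

```bash
cat >> h.py <<'E'
def to(x,y,z,yaw,pr=True):
    o=ctrl.get_obs();R=Ro.from_euler('xyz',o['orientation'],degrees=True)
    G=Ro.from_euler('xyz',[180,0,yaw],degrees=True)
    t=R.inv().apply(np.array([x,y,z])-o['tool_pos'])*100;w=(R.inv()*G).as_rotvec()
    print('clk',round(o['clock'],2),'pos',o['tool_pos'].round(4),'rpy',o['orientation'].round(2),'F',o['force'].round(1),'open',round(o['opening'],4),'gf',round(o['gripper_force'],1));print('ROW',w.round(4),t.round(2),'dist',np.linalg.norm(t).round(1))
E
python3 -c "
from h import *
to(.5658,-.164,.14,-67)"
```

```text
clk 1.4 pos [0.3026 0.6033 0.2265] rpy [180.    -0.   -26.63] F [-0.3 -1.   0.5] open 0.0875 gf 0.0
ROW [ 1.000e-04 -1.000e-04  7.046e-01] [57.93 56.79  8.66] dist 81.6
```

Call:
play_rows:
  commands:
    - [[0,0,0,1.5,1.5,0,6],[0,0,0,4.2,4.1,0,6],[0,0,0,7,6.9,0,6],[0,0,0,9.8,9.6,0,6],[0,0,0,12.6,12.4,0,6],[0,0,0,15.4,15.1,0,6],[0,0,0,18.2,17.8,0,6],[0,0,0,21,20.6,0,6]]

```text
clock: 2.07
tool_pos: [0.3982, 0.3234, 0.2269]
orientation: [-180.0, -0.0, -26.6]
force: [1.2, 0.3, -0.0]
opening: 0.0598
gripper_force: 0.0
```

Call:
play_rows:
  commands:
    - [[0,0,0.05,2.8,2.8,0,6],[0,0,0.15,5.6,5.5,0,6],[0,0,0.25,8.4,8.2,0,6],[0,0,0.35,11.2,11,0,5],[0,0,0.45,14,13.7,0,5],[0,0,0.55,16.8,16.5,0,5],[0,0,0.65,19.6,19.2,0,5],[0,0,0.7,22.4,22,0,5]]

```text
clock: 2.73
tool_pos: [0.4999, 0.0262, 0.2271]
orientation: [-179.9, -0.0, -67.0]
force: [0.8, 0.3, 0.3]
opening: 0.0502
gripper_force: 0.0
```

```bash
python3 -c "
from h import *
to(.5658,-.164,.14,-67)"
```

```text
clk 2.73 pos [0.4999 0.0262 0.2271] rpy [-179.94   -0.    -67.04] F [0.8 0.3 0.3] open 0.0502 gf 0.0
ROW [-0.0011 -0.0001 -0.0007] [20.08  1.36  8.71] dist 21.9
```

Call:
play_rows:
  commands:
    - [[0,0,0,3,0.2,1,4.5],[0,0,0,6,0.4,2,4.5],[0,0,0,9.5,0.6,4,4.5],[0,0,0,13,0.8,5.5,4.5],[0,0,0,16,1,7,4.5],[0,0,0,18.5,1.2,8.2,4.5],[0,0,0,19.8,1.3,8.7,4.5],[0,0,0,20,1.3,8.7,4.5]]

```text
clock: 3.4
tool_pos: [0.5661, -0.1629, 0.1377]
orientation: [179.8, 0.1, -66.9]
force: [-0.5, 0.6, 0.2]
opening: 0.0448
gripper_force: 0.0
```

```bash
python3 -c "
from h import *
to(.5658,-.164,.062,-67)
T=snap('top');S=snap('scene')
z=np.hstack([cv2.resize(T['color'][190:290,400:500],(400,400),interpolation=2),cv2.resize(S['color'][290:390,150:250],(400,400),interpolation=2)])
cv2.imwrite('pics/c.png',z[:,:,::-1])"
```

```text
clk 3.4 pos [ 0.5661 -0.1629  0.1377] rpy [ 1.7984e+02  6.0000e-02 -6.6890e+01] F [-0.5  0.6  0.2] open 0.0448 gf 0.0
ROW [0.0028 0.001  0.002 ] [0.09 0.05 7.57] dist 7.6
```

View pics/c.png

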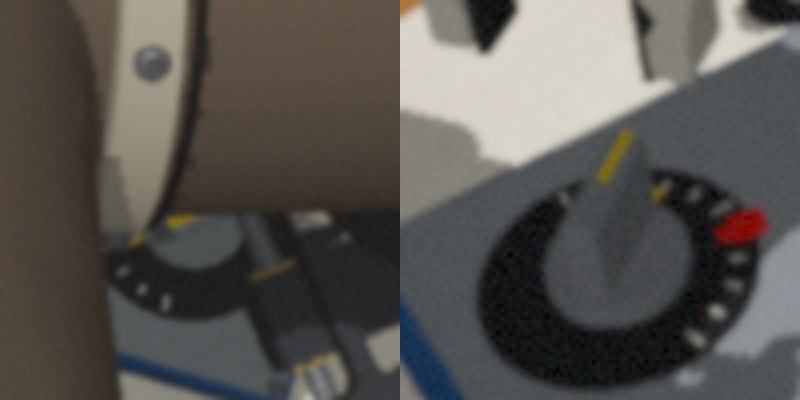

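The picture shows the knob and clip clear in the scene view, with the fingers well above and either side of the bar; the top view is mostly hidden by the arm. Descend and grip.

Call:
play_rows:
  commands:
    - [[0,0,0,0,0,1,4.5],[0,0,0,0,0,2.5,4.5],[0,0,0,0,0,4,4.5],[0,0,0,0,0,5.5,4.5],[0,0,0,0,0,6.7,4.5],[0,0,0,0,0,7.4,4.5],[0,0,0,0,0,7.6,4.5],[0,0,0,0,0,7.6,4.5]]

```text
clock: 4.17
tool_pos: [0.5666, -0.1601, 0.0635]
orientation: [180.0, 0.0, -66.7]
force: [-1.2, -0.0, 0.1]
opening: 0.0453
gripper_force: 0.0
```

Call:
play_rows:
  commands:
    - [[0,0,0,0,0,0,3.5],[0,0,0,0,0,0,2.5],[0,0,0,0,0,0,1.8],[0,0,0,0,0,0,1.3],[0,0,0,0,0,0,1.1],[0,0,0,0,0,0,0.9],[0,0,0,0,0,0,0.8],[0,0,0,0,0,0,0.8]]

```text
clock: 4.83
tool_pos: [0.5662, -0.1611, 0.0638]
orientation: [180.0, 0.0, -66.7]
force: [-3.9, -0.2, 4.2]
opening: 0.0122
gripper_force: 30.0
```

```bash
python3 -c "
from h import *
to(.5658,-.164,.062,-67);print(ctrl.get_obs()['moment'])
S=snap('scene')
z=cv2.resize(S['color'][270:390,140:260],(600,600),interpolation=2)
cv2.imwrite('pics/d.png',z[:,:,::-1])"
```

```text
clk 4.83 pos [ 0.5662 -0.1611  0.0638] rpy [ 1.7996e+02  1.0000e-02 -6.6740e+01] F [-3.9 -0.2  4.2] open 0.0122 gf 30.0
ROW [0.0007 0.0001 0.0045] [0.25 0.15 0.18] dist 0.3
[-0.12283407  1.06601639 -0.03352305]
```

View pics/d.png

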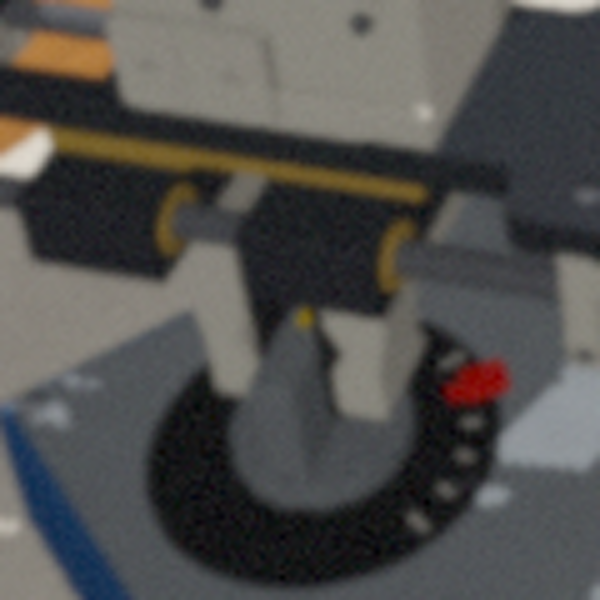

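Fingers hold the bar (12 mm opening) with red clip at about (478,382) to the right of them. Turn clockwise 54°.

Call:
play_rows:
  commands:
    - [[0,0,0.03,0.1,0.05,0,0.8],[0,0,0.1,0.2,0.1,0,0.8],[0,0,0.2,0.2,0.1,0,0.8],[0,0,0.3,0.2,0.1,0,0.8],[0,0,0.4,0.2,0.1,0,0.8],[0,0,0.5,0.2,0.1,0,0.8],[0,0,0.6,0.2,0.1,0,0.8],[0,0,0.7,0.2,0.1,0,0.8]]

```text
clock: 5.55
tool_pos: [0.5687, -0.1612, 0.0638]
orientation: [-179.8, 0.2, -107.1]
force: [3.2, 9.9, -1.4]
opening: 0.0119
gripper_force: 30.0
```

Call:
play_rows:
  commands:
    - [[0,0,0.1,0,0,0,0.8],[0,0,0.17,0,0,0,0.8],[0,0,0.22,0,0,0,0.8],[0,0,0.24,0,0,0,0.8],[0,0,0.24,0,0,0,0.8],[0,0,0.24,0,0,0,0.8]]

```text
clock: 6.05
tool_pos: [0.5696, -0.1615, 0.0638]
orientation: [-179.8, 0.2, -120.6]
force: [5.3, 7.2, -2.9]
opening: 0.0118
gripper_force: 30.0
```

```bash
python3 -c "
from h import *
to(.5658,-.164,.062,-120.7)
T=snap('top');S=snap('scene')
z=np.hstack([cv2.resize(T['color'][190:290,400:500],(400,400),interpolation=2),cv2.resize(S['color'][290:390,150:250],(400,400),interpolation=2)])
cv2.imwrite('pics/e.png',z[:,:,::-1])"
```

```text
clk 6.05 pos [ 0.5696 -0.1615  0.0638] rpy [-179.77    0.24 -120.57] F [ 5.3  7.2 -2.9] open 0.0118 gf 30.0
ROW [-0.004   0.0041  0.0022] [0.41 0.2  0.18] dist 0.5
```

View pics/e.png

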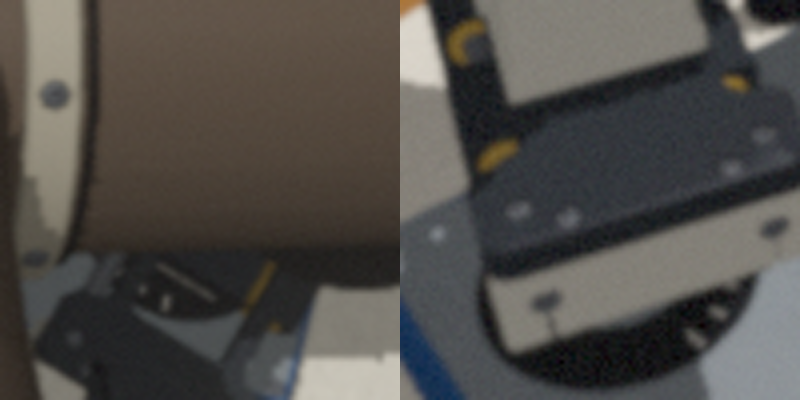

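Everything at the knob is hidden by the gripper; I release and lift to look.

Call:
play_rows:
  commands:
    - [[0,0,0,0,0,0,2],[0,0,0,0,0,0,3.5],[0,0,0,0,0,0,4.5],[0,0,0,0,0,0,4.5],[0,0,0,0,0,-1.5,4.5],[0,0,0,0,0,-4,4.5],[0,0,0,0,0,-7,4.5],[0,0,0,0,0,-9.5,4.5]]

```text
clock: 6.82
tool_pos: [0.5663, -0.1634, 0.16]
orientation: [-180.0, -0.0, -120.6]
force: [1.3, -0.3, -0.2]
opening: 0.0447
gripper_force: 0.0
```

```bash
python3 -c "
from h import *
to(.6052,-.0247,.16,-52)"
```

```text
clk 6.82 pos [ 0.5663 -0.1634  0.16  ] rpy [-1.800e+02 -2.000e-02 -1.206e+02] F [ 1.3 -0.3 -0.2] open 0.0447 gf 0.0
ROW [ 2.0000e-04 -4.0000e-04 -1.1973e+00] [-13.92   3.72  -0.  ] dist 14.4
```

Call:
play_rows:
  commands:
    - [[0,0,-0.05,-1,0.3,0,5],[0,0,-0.15,-3,0.8,0,6],[0,0,-0.27,-5.5,1.5,0,7],[0,0,-0.39,-8,2.1,0,8],[0,0,-0.51,-10.5,2.8,0,8.7],[0,0,-0.63,-12.5,3.3,0,8.7],[0,0,-0.75,-13.6,3.6,0,8.7],[0,0,-0.87,-13.9,3.7,0,8.7]]

```text
clock: 7.48
tool_pos: [0.6058, -0.0229, 0.1584]
orientation: [180.0, -0.0, -70.3]
force: [0.5, -1.1, -0.0]
opening: 0.0857
gripper_force: 0.0
```

Call:
play_rows:
  commands:
    - [[0,0,-0.12,0,0,0,8.7],[0,0,-0.22,0,0,0,8.7],[0,0,-0.3,0,0,0,8.7],[0,0,-0.327,0,0,0,8.7],[0,0,-0.327,0,0,0,8.7]]

```text
clock: 7.9
tool_pos: [0.6052, -0.0248, 0.1584]
orientation: [180.0, 0.0, -52.0]
force: [-0.5, -0.7, -0.1]
opening: 0.0868
gripper_force: 0.0
```

```bash
python3 -c "
from h import *
to(.6052,-.0247,.066,-52)
T=snap('top');S=snap('scene')
pickle.dump((T,S),open('ts2.pkl','wb'))
z=np.hstack([cv2.resize(T['color'][190:290,400:500],(400,400),interpolation=2),cv2.resize(S['color'][240:390,150:350][:,:],(533,400),interpolation=2)])[:,:]
z=cv2.resize(z,(800,343));cv2.imwrite('pics/f.png',z[:,:,::-1])"
```

```text
clk 7.9 pos [ 0.6052 -0.0248  0.1584] rpy [ 1.7998e+02  1.0000e-02 -5.1960e+01] F [-0.5 -0.7 -0.1] open 0.0868 gf 0.0
ROW [0.0003 0.0001 0.0007] [-0.01 -0.02  9.24] dist 9.2
```

View pics/f.png

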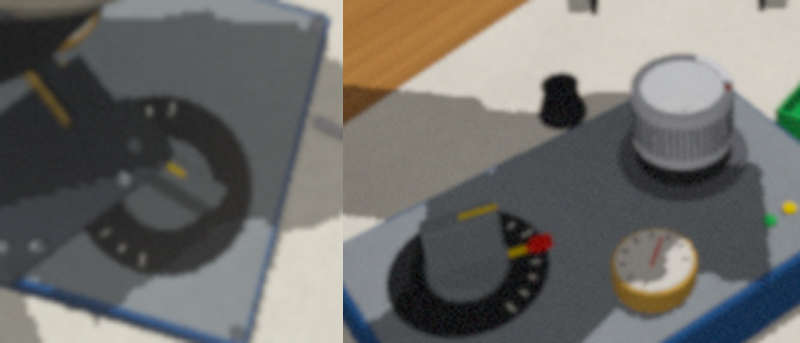

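Scene half: the yellow pointer (515,252) runs straight into the red clip (540,243). Quantify by colour masks.

```bash
python3 -c "
from h import *
T,S=pickle.load(open('ts2.pkl','rb'));T0,S0=pickle.load(open('ts.pkl','rb'))
k=np.array([.5658,-.164,.05])
def m(s,lo,hi,box,z,nm):
    h=cv2.cvtColor(s['color'],cv2.COLOR_RGB2HSV);x0,y0,x1,y1=box
    mk=cv2.inRange(h,lo,hi)[y0:y1,x0:x1];v,u=np.nonzero(mk)
    P=np.array([atz(s,a+x0,b+y0,z) for a,b in zip(u,v)]) if len(u) else np.zeros((0,3))
    if not len(u): print(nm,'none');return
    r=np.linalg.norm((P-k)[:,:2],axis=1);a=np.degrees(np.arctan2(P[:,1]-k[1],P[:,0]-k[0]))
    print(nm,len(u),'r',r.min().round(4),r.max().round(4))
    for q in np.arange(.022,.046,.003):
        w=(r>=q)&(r<q+.003)
        if w.any():print('   r%.3f n%d ang %.1f'%(q,w.sum(),a[w].mean()), (u[w].mean()+x0).round(1),(v[w].mean()+y0).round(1))
Y=((18,110,60),(35,255,255));R=((0,140,60),(8,255,255))
box=(205,335,245,362)
m(S,*Y,box,.049,'ptr scene now');m(S,*R,box,.052,'clip scene');m(S0,*R,box,.052,'clip scene0')
m(T0,*R,(415,220,450,240),.052,'clip top0');m(T0,*Y,(425,240,440,255),.049,'ptr top0')
"
```

```text
ptr scene now 36 r 0.0218 0.0311
   r0.022 n10 ang 60.4 223.1 350.2
   r0.025 n13 ang 59.5 225.5 349.7
   r0.028 n11 ang 60.5 227.7 348.6
   r0.031 n1 ang 61.1 229.0 348.0
clip scene 62 r 0.0326 0.0455
   r0.031 n7 ang 54.6 231.0 348.0
   r0.034 n16 ang 56.8 232.6 346.8
   r0.037 n13 ang 56.3 234.8 346.3
   r0.040 n14 ang 56.2 237.3 345.7
   r0.043 n12 ang 58.2 239.3 344.2
clip scene0 74 r 0.0296 0.0455
   r0.028 n2 ang 55.0 228.5 348.5
   r0.031 n9 ang 56.6 230.3 347.4
   r0.034 n17 ang 56.6 232.6 346.8
   r0.037 n18 ang 56.2 234.9 346.3
   r0.040 n16 ang 55.9 237.3 345.8
   r0.043 n12 ang 58.3 239.2 344.2
clip top0 40 r 0.0321 0.0451
   r0.031 n4 ang 58.0 429.8 232.2
   r0.034 n8 ang 58.1 428.5 231.5
   r0.037 n12 ang 59.1 426.8 230.9
   r0.040 n10 ang 58.8 425.2 229.8
   r0.043 n6 ang 59.4 423.7 229.2
ptr top0 23 r 0.0211 0.0314
   r0.022 n6 ang 115.0 433.5 249.5
   r0.025 n6 ang 114.3 431.8 250.0
   r0.028 n7 ang 114.2 430.1 250.7
   r0.031 n1 ang 113.7 429.0 251.0
```

Call:
play_rows:
  commands:
    - [[0,0,0,-1.5,-1.2,-0.5,8.7],[0,0,0,-3.5,-2.7,-1,8.7],[0,0,0,-5.5,-4.3,-1,8.7],[0,0,0,-7.5,-5.9,-1,8.7],[0,0,0,-9,-7.1,-1,8.7],[0,0,0,-9.5,-7.5,-1,8.7],[0,0,0,-9.5,-7.5,-1,8.7]]

```text
clock: 8.58
tool_pos: [0.606, 0.0977, 0.1684]
orientation: [180.0, 0.0, -52.0]
force: [-0.0, -0.3, -0.8]
opening: 0.0869
gripper_force: 0.0
```

```bash
python3 -c "
from h import *
T=snap('top');S=snap('scene');pickle.dump((T,S),open('ts3.pkl','wb'))
z=np.hstack([cv2.resize(T['color'][200:280,410:490],(400,400),interpolation=2),cv2.resize(T['color'][190:290,310:410],(400,400),interpolation=2)])
cv2.imwrite('pics/g.png',np.clip(z[:,:,::-1]*1.6,0,255))"
```

```text
[ WARN:0@2.592] global loadsave.cpp:1063 imwrite_ Unsupported depth image for selected encoder is fallbacked to CV_8U.
```

View pics/g.png

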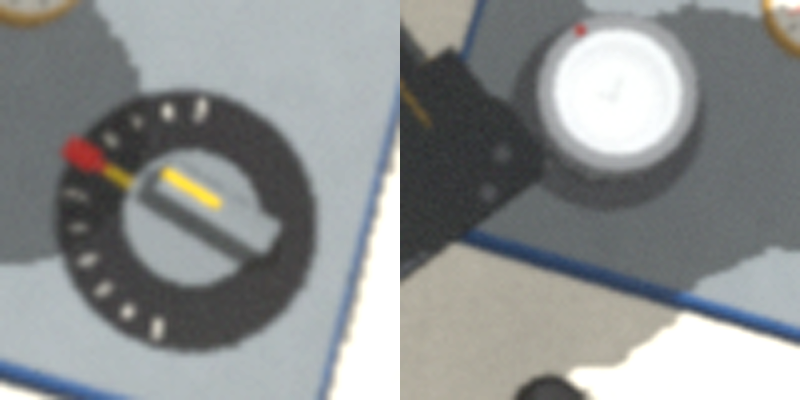

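Pointer (103–130, 165–185) lines up with the red clip (83,154) and the disc centre (187,222) within about a degree; collar is undisturbed, dot at (580,30). Now the collar.

Call:
play_rows:
  commands:
    - [[0,0,0,1.5,1.2,0,8.7],[0,0,0,3.5,2.7,0,8.7],[0,0,0,5.5,4.3,0,8.7],[0,0,0,7.5,5.9,0,8.7],[0,0,0,9,7.1,0.5,8.7],[0,0,0,9.5,7.5,1.5,8.7],[0,0,0,9.5,7.5,2.5,8.7],[0,0,0,9.5,7.5,2.5,8.7]]

```text
clock: 9.35
tool_pos: [0.6038, -0.0255, 0.141]
orientation: [179.8, 0.1, -52.2]
force: [-0.5, 0.7, -1.3]
opening: 0.0872
gripper_force: 0.0
```

```bash
python3 -c "
from h import *
to(.6052,-.0247,.066,-51.5)"
```

```text
clk 9.35 pos [ 0.6038 -0.0255  0.141 ] rpy [ 1.7983e+02  1.2000e-01 -5.2160e+01] F [-0.5  0.7 -1.3] open 0.0872 gf 0.0
ROW [ 0.003   0.0021 -0.0115] [ 0.04 -0.19  7.5 ] dist 7.5
```

Call:
play_rows:
  commands:
    - [[0,0,0,0,0,0.7,8.7],[0,0,0,0,0,1.8,8.7],[0,0,0,0,0,3,8.7],[0,0,0,0,0,4.3,8.7],[0,0,0,0,0,5.6,8.7],[0,0,0,0,0,6.7,8.7],[0,0,0,0,0,7.5,8.7],[0,0,0,0,0,7.7,8.7]]

```text
clock: 10.02
tool_pos: [0.6045, -0.0243, 0.0647]
orientation: [179.9, 0.1, -52.0]
force: [-0.3, -0.1, -0.2]
opening: 0.0869
gripper_force: 0.0
```

Call:
play_rows:
  commands:
    - [[0,0,0,0,0,0,8],[0,0,0,0,0,0,7.4],[0,0,0,0,0,0,6.8],[0,0,0,0,0,0,6.3],[0,0,0,0,0,0,5.8],[0,0,0,0,0,0,5.5],[0,0,0,0,0,0,5.5],[0,0,0,0,0,0,5.5]]

```text
clock: 10.68
tool_pos: [0.6058, -0.0246, 0.067]
orientation: [-180.0, -0.0, -52.0]
force: [0.7, 0.5, 1.8]
opening: 0.0596
gripper_force: 30.0
```

Call:
play_rows:
  commands:
    - [[0,0,0,0,0,0.15,5.5],[0,0,0,0,0,0.3,5.5],[0,0,0,0,0,0.45,5.5],[0,0,0,0,0,0.6,5.5],[0,0,0,0,0,0.6,5.5],[0,0,0,0,0,0.6,5.5]]

```text
clock: 11.18
tool_pos: [0.606, -0.0246, 0.0644]
orientation: [-179.9, -0.1, -51.9]
force: [-11.7, 3.0, 30.8]
opening: 0.0594
gripper_force: 30.0
```

Call:
play_rows:
  commands:
    - [[0,0,0,0,0,-0.1,5.5],[0,0,0,0,0,-0.2,5.5],[0,0,0,0,0,-0.2,5.5],[0,0,0.03,0,0,-0.2,5.5],[0,0,0.08,0,0,-0.2,5.5],[0,0,0.13,0,0,-0.2,5.5],[0,0,0.18,0,0,-0.2,5.5]]

```text
clock: 11.77
tool_pos: [0.6069, -0.0239, 0.065]
orientation: [-179.8, -0.1, -62.4]
force: [-4.5, 3.6, 16.3]
opening: 0.06
gripper_force: 30.0
```

Call:
play_rows:
  commands:
    - [[0,0,0.05,0,0,0,5.5],[0,0,0.1,0,0,0,5.5],[0,0,0.14,0,0,0,5.5]]

```text
clock: 12.02
tool_pos: [0.607, -0.0238, 0.0648]
orientation: [-179.8, -0.0, -70.4]
force: [-3.9, 5.2, 16.6]
opening: 0.0598
gripper_force: 30.0
```

Call:
play_rows:
  commands:
    - [[0,0,0.05,0,0,0,5.5],[0,0,0.1,0,0,0,5.5],[0,0,0.12,0,0,0,5.5]]

```text
clock: 12.27
tool_pos: [0.6063, -0.0246, 0.0637]
orientation: [-179.9, -0.0, -77.3]
force: [-0.5, -0.0, 8.7]
opening: 0.06
gripper_force: 30.0
```

Force dropped from 16.6 to 8.7 N and the collar sank: over the pin. Push down.

Call:
play_rows:
  commands:
    - [[0,0,0.03,0,0,0.1,5.5],[0,0,0.04,0,0,0.25,5.5],[0,0,0.04,0,0,0.4,5.5],[0,0,0.04,0,0,0.4,5.5]]

```text
clock: 12.6
tool_pos: [0.6066, -0.0248, 0.0606]
orientation: [-179.8, -0.0, -79.5]
force: [-1.4, -1.0, 11.7]
opening: 0.0597
gripper_force: 30.0
```

Call:
play_rows:
  commands:
    - [[0,0,0,0,0,0.1,5.5],[0,0,0,0,0,0.2,5.5],[0,0,0,0,0,0.3,5.5],[0,0,0,0,0,0.4,5.5],[0,0,0,0,0,0.4,5.5]]

```text
clock: 13.02
tool_pos: [0.6066, -0.0248, 0.0572]
orientation: [-179.8, -0.0, -79.5]
force: [-4.0, 0.1, 17.5]
opening: 0.0596
gripper_force: 30.0
```

Call:
play_rows:
  commands:
    - [[0,0,0,0,0,0.1,5.5],[0,0,0,0,0,0.15,5.5],[0,0,0,0,0,0.15,5.5],[0,0,0,0,0,0.15,5.5]]

```text
clock: 13.35
tool_pos: [0.6068, -0.0249, 0.0566]
orientation: [-179.8, -0.1, -79.4]
force: [-6.2, 0.1, 26.7]
opening: 0.0599
gripper_force: 30.0
```

```bash
python3 -c "
from h import *
to(.6052,-.0247,.057,-79.5)
T=snap('top');S=snap('scene');pickle.dump((T,S),open('ts4.pkl','wb'))
z=np.hstack([cv2.resize(T['color'][200:280,410:490],(400,400),interpolation=2),cv2.resize(S['color'][230:330,240:340],(400,400),interpolation=2)])
cv2.imwrite('pics/i.png',np.clip(z[:,:,::-1]*1.6,0,255).astype('uint8'))"
```

```text
clk 13.35 pos [ 0.6068 -0.0249  0.0566] rpy [-1.7981e+02 -7.0000e-02 -7.9450e+01] F [-6.2  0.1 26.7] open 0.0599 gf 30.0
ROW [-0.0033 -0.0012  0.0009] [-0.05  0.15 -0.04] dist 0.2
```

View pics/i.png

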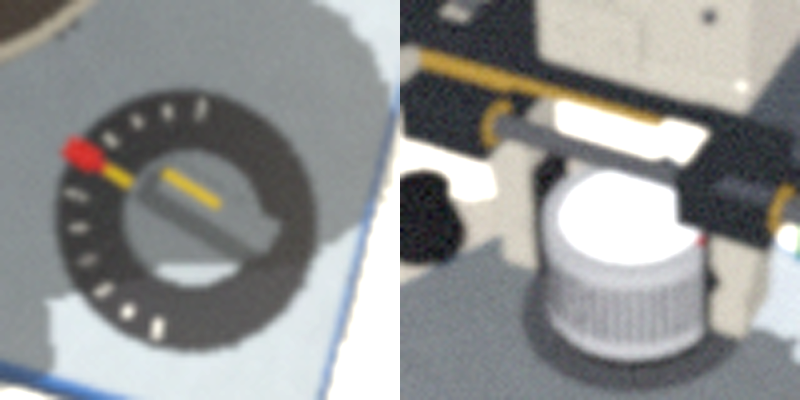

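Knob pointer still on the clip (left); the collar (right, top centre about (632,217), dot at (703,240)) sits low on the console. Check height from the picture.

```bash
python3 -c "
from h import *
T,S=pickle.load(open('ts4.pkl','rb'))
for z in(.1,.098,.092,.09,.088):print(z,np.round(proj(S,(.605,-.0247,z)),1))
print('measured 298,284.3 ; start 298.6,278.6')
P0=np.array([.605,-.0247,.09]);a=np.radians(31-27.5)
print('dot exp',proj(S,P0+.027*np.array([np.cos(a),np.sin(a),0])),'meas 315.8,290')
o=ctrl.get_obs();print(o['clock'],o['tool_pos'],o['force'],o['gripper_force'])"
```

```text
0.1 [297.7 277.3]
0.098 [297.7 278.5]
0.092 [297.8 281.9]
0.09 [297.9 283.1]
0.088 [297.9 284.2]
measured 298,284.3 ; start 298.6,278.6
dot exp (np.float64(314.8888072396334), np.float64(290.24325805159447)) meas 315.8,290
13.45 [ 0.60676463 -0.02490686  0.0565913 ] [-6.08756828  0.81289905 26.82567173] 30.00492925558973
```

```bash
python3 -c "
from h import *
print(ctrl.close_job())"
```

```text
the job is handed in; nothing more can be done
None
```

I turned the knob until its pointer sat on the red clip (within about a degree), then turned the collar about 27° clockwise onto its pin. I pushed it about 10 mm down to the stop and handed the job in at 13.5 s with the fingers still holding it there at about 27 N. The loose things were not touched, and no verdict came back.

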